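# Bridge the drip pan and stand the pot on it

## Robot

A 7-joint arm with a two-finger parallel gripper is mounted at the origin on the work surface. World frame = base frame: x ahead of the robot, y to its left, z up, the work surface at z = 0. Lengths are in m, angles in rad, forces in N, time in s.
With the tool pointing down it reaches from about 0.35 to 0.9 m from the base axis. Payload 8.1 kg.
Tool frame: the origin (TCP) lies at the very end of the fingers, on their centre line; the grasp point (between the pads) lies 19 mm behind it (arm.tcp_to_grasp is the z of the grasp point in the tool frame, in m); z points along the fingers, y is the line along which they close (so a half turn about z gives the same grasp; the last joint's range is limited). The gripper opens to 92 mm and grips with 3 to 60 N. Pads are 19 mm wide; open, the fingers measure 130 mm over their backs; the gripper's body (75 mm by 190 mm) begins 47 mm behind the grasp point.
Start: joints at [1.211, 0.434, 0.025, 1.573, -0.012, 1.134, -0.075], TCP at [0.159, -0.605, 0.227] pointing down, gripper open.
Joint ranges: [-2.62, 2.62], [-0.44, 2.09], [-1.27, 1.32], [0.08, 2.57], [-1.32, 4.46], [0.12, 2], [-2.74, 2.74]. Speed limits (rad/s): [2.22, 2.22, 3.01, 3.01, 3.14, 3.14, 3.14].

## Interface

Orientations are given as a rotation vector (axis times angle).
In Python, from cell import readout, vision, sign_off, arm gives the robot as it stands. The module is installed in compiled form; this text tells all that it offers.
- The arm moves only by the shell command python3 -m creep 'ROWS' [FORCE]. ROWS is JSON, a list of rows, each a list of 5 numbers: the shift along the tool's x, y, z in units of 4 cm (1.0 is 4 cm), then the turn about the tool's z in units of 4 degrees (1.0 is 4 degrees), then the opening, from 0 (shut) to 1 (fully open). A call has 1 to 12 rows; each row shifts and turns the commanded pose from where the row before left it, along the tool's axes as they then stand; what a row does not reach is not made up. A row lasts 1/8 s, in which the tool goes at most 62.5 mm and 10.7 degrees, less where a joint would pass 70% of its speed; a pose out of reach is approached as far as the arm can. A call with a number of a shift or a turn outside -1 to 1 is refused whole. A call with a gripper value outside its range is refused whole. The fingers move at their own pace and stop on an object; FORCE is the grip in N (left out, the last holds). Time passes only in rows, so rows that do not move let the fingers close. It gives the time, the measured TCP pose, the force, the opening and the grip force at its end, in the units of the state.
- readout.observe(): the state, without advancing time (a new reading comes with each control period).
- vision.get_image(name): name is "scene" or "top"; returns a dict with "pixels" (480x640x3 uint8, blue, green, red), "z_map" (480x640 float32, m along the optical axis (not along the pixel's ray), 0 where there is no reading), "camera_matrix" (3x3 intrinsics, pixels), "k1" (the pictures are not rectified: a ray, as slopes to the right and down, at radius r is drawn at 1 + k1 r^2 times it, then the intrinsics apply), "position" and "rotation" of the camera in the world. Camera axes: x right, y up, looking along -z (the intrinsics and any distortion apply to the point x, -y, -z); pixel columns grow to the right and rows downward; lengths in m; the calibration is good to about 2 mm. A picture is of the moment at which its call begins.
- sign_off(): hands the job in; it is judged then, once.
The state is a dict: "clock": time; "joints": joint angles; "dq": joint speeds; "joint_efforts": joint torques, N m; "position": TCP position; "ee_rot": TCP orientation; "force": force on the tool from outside, world axes, zero at the start; "ft_torque": the same for the moment, N m; "width": opening from 0.0 (shut) to 1.0 (fully open); "gripper_force": force on a finger pad.
Only numpy, scipy, OpenCV 4.12 (cv2) and the standard library are available. Lean on these libraries where they do the work, as an engineer would, in place of code of your own. Each camera call takes 0.05 s, during which the arm holds its last target. There are 200 camera calls.

## Task

Slide the dark ware board off its riser across the gap above the white drip pan, so that it lies flat and square, fairly centred, with at least 30 mm of it resting on each of the two risers. Then set the terracotta pot down gently (not dropped) upright on the middle of the board, above the middle of the drip pan, and let go. Do not tip the pot over, and leave the jug, the bowl and the spatula where they are.

Things in the scene. Friction and masses are not known exactly. Their poses are not given: they have to be found in the camera images.
- drip_pan: White enamel drip pan with a brown clay stain on its floor, fixed on the table in the gap between the two risers: 150 (x) by 60 (y) by 20 mm high. Origin: centre of its underside, on the table. Its y axis points across the gap, from the right riser to the left riser; x runs along the gap. The risers keep the same yaw as the pan.
- riser_left: Low fixed birch riser (small bench) on the pan's +y side: flat top 160 (x) by 240 (y) mm, top surface 60 mm above the table. Origin: centre of its underside, on the table. Axes as the pan's.
- riser_right: The same riser on the pan's -y side. The gap between the risers is 70 to 90 mm, differing each time, and the risers may lie up to 5 mm off symmetric about the pan.
- left_edge (a point): Middle of the left riser's top edge at the gap, 60 mm above the table. The edge is rounded by 4 mm.
- right_edge (a point): Middle of the right riser's top edge at the gap, 60 mm above the table.
- board: Loose dark wooden ware board, 100 (x) by 200 (y) by 14 mm (z), about 0.2 kg, too wide for most grippers. Starts flat on top of one of the risers (left or right, differing), up to about 0.2 rad out of square and wholly behind that riser's gap edge. Origin: centre of its underside; y runs along its length.
- pot: Loose terracotta pot, open at the top, straight-sided: 56 mm outside diameter (foot 48 mm), 90 mm high, wall 5 mm, about 0.25 kg, a white band near its foot. Starts upright on the other riser. Origin: centre of its underside; z up its axis.
- jug: Bystander: loose amber glazed jug, 110 mm high, 76 mm wide at the belly with a handle; stands beyond the risers. Origin: centre of its underside.
- bowl: Bystander: loose blue bowl, 100 mm across, 45 mm high; stands beyond the risers. Origin: centre of its underside.
- spatula: Bystander: loose potter's spatula, 190 mm long, lying on the table on the robot's side of the risers. Origin: its underside, near the middle.
Things that resemble listed ones, but are neither listed nor needed, are in the scene too. Of the things shaped like the pot, the terracotta one is meant.

How it is judged:
By the outcome, as a careful person would: the job done as asked, in the order asked, and still so for the second after the job is handed in, with the robot touching nothing.
It also fails if it takes over 51 s, if anything falls off the work surface, if the arm or the gripper's body presses on something with over 40 N, if the wrist force passes 120 N, or if a joint passes its speed limit or range.

## Working session

There is one attempt and no reset: what is moved stays moved. The work goes in short steps, Python scripts to look and compute and a shell command to move; the robot and the scene stay as the last step left them, time stands still between calls to the robot, and variables do not carry over. Pictures are saved under pics/ and viewed, at most 10 in all, crops included, and the job is handed in when it is done.

```bash
mkdir -p pics; cat > h.py <<'E'
import numpy as np, cv2
from cell import readout, vision
def grab(n):
    d=vision.get_image(n); np.savez('%s.npz'%n,**{k:np.asarray(v) for k,v in d.items()}); return d
def load(n): return dict(np.load('%s.npz'%n))
def cloud(d):
    K=d['camera_matrix'];k1=float(d['k1']);R=np.array(d['rotation'])
    if R.ndim==1:
        from scipy.spatial.transform import Rotation as Ro
        R=Ro.from_rotvec(R).as_matrix() if R.size==3 else Ro.from_quat(R).as_matrix()
    v,u=np.mgrid[0:480,0:640].astype(float)
    p=cv2.undistortPointsIter(np.stack([u,v],-1).reshape(-1,1,2),K,np.array([k1,0,0,0.]),None,None,(3,50,1e-9)).reshape(480,640,2)
    z=d['z_map'];c=np.stack([p[...,0]*z,-p[...,1]*z,-z],-1)
    w=c@R.T+d['position']; w[z==0]=np.nan; return w
E
python3 - <<'E'
from h import *
for n in('scene','top'):
    d=grab(n);cv2.imwrite('pics/%s0.png'%n,d['pixels']);print(n,d['position'],d['rotation'],d['k1'],d['camera_matrix'][0])
s=readout.observe();print(s['position'],s['ee_rot'],s['width'],s['clock'])
E
```

```text
scene [ 1.10305423 -0.28578943  0.88007445] [0.63384569 0.33518089 0.93336837] -0.12949153325216095 [534.64692666   0.         318.49522142]
top [0.47748498 0.08294239 0.97185449] [ 0.07865605 -0.07295842 -1.59107064] 0.011989837874454722 [525.41670555   0.         318.02788326]
[ 0.15858627 -0.6040733   0.22603415] [-3.11437367e+00 -4.02040711e-01  4.79621225e-04] 0.9995143355094211 0.1
```

View pics/scene0.png

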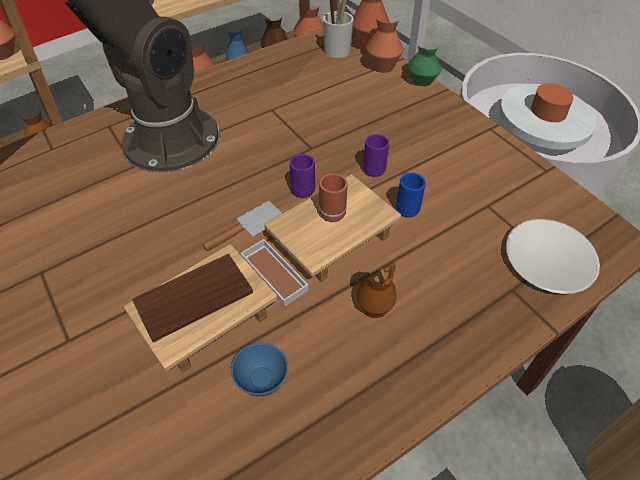

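View pics/top0.png

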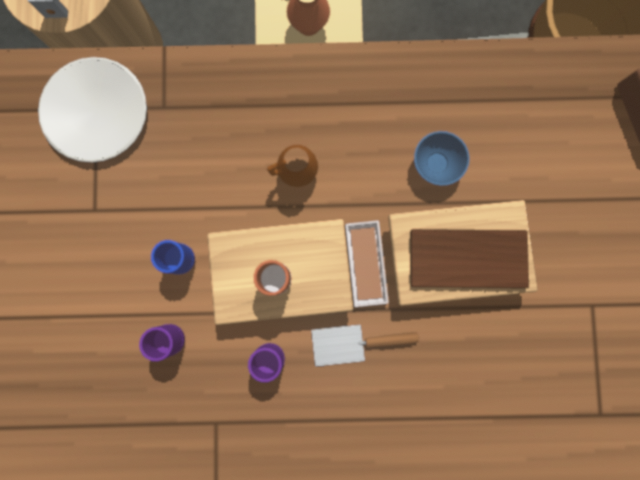

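The scene view shows the dark board on the right riser at about (193,295). The terracotta pot with its white band is on the left riser at (333,197). Other pot-shaped things are purple (302,175), purple (376,155) and blue (410,194); only the one at (333,197) is terracotta. In the top view the board is at (470,260), the pan at (366,264) and the pot at (272,278). Next I'll measure and confirm the pot in a crop.

```bash
python3 - <<'E'
from h import *
from cell import arm
print(arm.tcp_to_grasp)
d=load('scene');w2=cloud(d)
cv2.imwrite('pics/crop1.png',cv2.resize(d['pixels'][140:350,110:430],None,fx=2.4,fy=2.4))
d=load('top');w=cloud(d);px=d['pixels'].astype(int)
def rect(m,name):
    n,l,st,_=cv2.connectedComponentsWithStats(m.astype(np.uint8));
    for i in range(1,n):
        if st[i,4]<400: continue
        p=w[l==i];r=cv2.minAreaRect((p[:,:2]*1000).astype(np.float32))
        print(name,st[i].tolist(),'c',np.round(r[0],1),'s',np.round(r[1],1),'a',round(r[2],2),'z',np.round(np.nanmedian(p[:,2]),4))
z=w[...,2]; br=px.sum(-1)
roi=np.zeros((480,640),bool);roi[195:330,200:545]=1
rect(roi&(abs(z-.074)<.005)&(br<250),'board')
rect(roi&(abs(z-.06)<.005)&(br>250),'riser')
rect(roi&(abs(z-.02)<.02)&(z>.012)&(br>200),'panrim')
rect(roi&(abs(z-.150)<.012),'pot')
for nm,(r,c) in dict(pan=(264,366),riserL=(250,300),riserR=(215,460),board=(260,470)).items(): print(nm,w[r,c])
for nm,W in(('top',w),('scene',w2)):
    q=W.reshape(-1,3);k=(q[:,2]>.143)&(q[:,2]<.158)&(q[:,0]>.35)&(q[:,0]<.6)&(abs(q[:,1]-.25)<.15);print(nm,k.sum(),q[k].min(0) if k.any() else 0,q[k].max(0) if k.any() else 0)
    for n2,(lo,hi) in dict(board=(.071,.08),riser=(.056,.064)).items():
        k=(q[:,2]>lo)&(q[:,2]<hi)&(q[:,0]>.3)&(q[:,0]<.7)&(q[:,1]<.5)&(q[:,1]>-.35)
        print(n2,k.sum(),q[k].min(0),q[k].max(0))
E
```

```text
-0.0188
board [411, 231, 117, 58, 6518] c [ 520.7 -170.8] s [196.5  97.3] a 88.47 z 0.0748
riser [389, 200, 148, 106, 5709] c [ 534.  -164.8] s [161.3 239.8] a 4.8 z 0.0607
riser [207, 220, 147, 105, 11627] c [507. 154.] s [159.9 242.1] a 4.63 z 0.0608
panrim [346, 221, 43, 86, 466] c [519.8  -1.8] s [150.1  60.5] a 4.79 z 0.0204
pan [ 0.51891731 -0.0011741   0.01073502]
riserL [0.54363899 0.11715571 0.05953858]
riserR [ 0.59861797 -0.16306963  0.06151923]
board [ 0.51916922 -0.17272588  0.07508306]
top 340 [0.46778989 0.13181154 0.14326833] [0.52253683 0.18642289 0.15484518]
board 7137 [ 0.33069499 -0.27338234  0.07100646] [0.69986885 0.38163273 0.07997918]
riser 17373 [ 0.33022527 -0.28905011  0.05600582] [0.69995697 0.38144532 0.0639993 ]
scene 291 [0.46921878 0.13210976 0.14310023] [0.52583484 0.18872213 0.15458289]
board 5443 [ 0.32946676 -0.27362015  0.07100154] [0.69942898 0.38340406 0.07999989]
riser 10235 [ 0.32882758 -0.28931166  0.05600571] [0.6996703  0.38391345 0.06399999]
```

View pics/crop1.png

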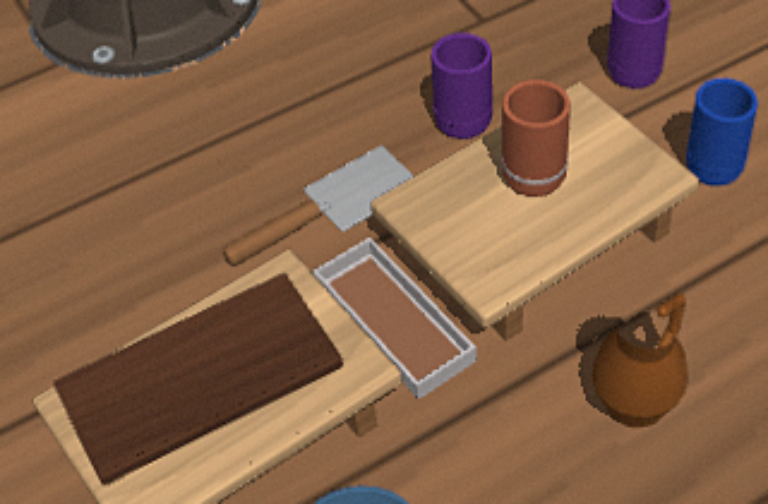

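The crop confirms it: the banded terracotta pot is on the left riser, and the look-alikes are purple and blue.

- **Yaw:** the pan and risers sit at about 4.7°, the board at -1.5°.
- **Gap:** 80 mm.
- **Plan:** push the board's rear end with both fingers, which also squares it.

I'll go behind the board first.

```bash
python3 -m creep '[[0.88,-0.42,0,0,0.6],[0.88,-0.42,0,0,0.6],[0.88,-0.42,0,0,0.6],[0.88,-0.42,0,0,0.6],[0.88,-0.42,0,0,0.6],[0.88,-0.42,0,0,0.6],[0.88,-0.42,0,0,0.6],[0.88,-0.42,0,0,0.6],[0.88,-0.42,0,0,0.6],[0.88,-0.42,0,0,0.6],[0.88,-0.42,0,0,0.6],[0.88,-0.42,0,0,0.6]]' 
python3 -m creep '[[0,0,0,-1,0.6],[0,0,0,-1,0.6],[0,0,0,-1,0.6],[0,0,0,-1,0.6],[0,0,0,-1,0.6],[0,0,0,-1,0.6],[0,0,0,-1,0.6],[0,0,0,-1,0.6],[0,0,0,-1,0.6],[0,0,0,-1,0.6]]'
python3 -m creep '[[0,0,0,-1,0.6],[0,0,0,-1,0.6],[0,0,0,-1,0.6],[0,0,0,-1,0.6],[0,0,0,-1,0.6],[0,0,0,-1,0.6],[0,0,0,-1,0.6],[0,0,0,-1,0.6],[0,0,0,-1,0.6],[0,0,0,-1,0.6],[0,0,0,0,0.6]]'
cat >> h.py <<'E'
def plan(x,y,z):
    from scipy.spatial.transform import Rotation as Ro
    s=readout.observe();R=Ro.from_rotvec(s['ee_rot']).as_matrix()
    print('t',s['clock'],'pos',np.round(s['position'],4),'ytool deg',np.degrees(np.arctan2(R[1,1],R[0,1])).round(2),'F',np.round(s['force'],1),'w',round(s['width'],3),'q',np.round(s['joints'],2))
    print('units',np.round(R.T@(np.array([x,y,z])-s['position'])/.04,3))
E
python3 -c "
from h import *
plan(.517,-.297,.066)"
```

```text
clock: 1.6
position: [0.5167, -0.3014, 0.2264]
ee_rot: [-3.116, -0.402, 0.001]
force: [-0.5, 0.3, -0.3]
width: 0.6
gripper_force: 0.0
clock: 2.85
position: [0.5158, -0.3022, 0.2263]
ee_rot: [-2.788, -1.446, 0.001]
force: [0.0, 0.5, 0.6]
width: 0.599
gripper_force: 0.0
clock: 4.22
position: [0.5158, -0.3023, 0.2263]
ee_rot: [-2.128, -2.31, 0.0]
force: [-0.1, 0.3, -0.3]
width: 0.599
gripper_force: 0.0
t 4.225 pos [ 0.5158 -0.3023  0.2263] ytool deg 4.68 F [-0.1  0.3 -0.3] w 0.599 q [ 0.74  0.43 -0.43  1.61  0.19  1.14  0.35]
units [0.127 0.043 4.009]
```

```bash
python3 -m creep '[[0,0,0.6,0,0.6],[0,0,0.8,0,0.6],[0,0,0.8,0,0.6],[0,0,0.8,0,0.6],[0,0,0.6,0,0.6],[0,0,0.4,0,0.6],[0,0,0,0,0.6]]'
python3 -m creep '[[0.2,0.03,0,0,0.6],[0.2,0.03,0,0,0.6],[0.2,0.03,0,0,0.6],[0.2,0.03,0,0,0.6],[0.2,0.03,0,0,0.6],[0.2,0.03,0,0,0.6],[0.2,0.03,0,0,0.6],[0.2,0.03,0,0,0.6],[0,0,0,0,0.6]]'
cat >> h.py <<'E'
def board(n='top'):
    d=grab(n);w=cloud(d);z=w[...,2];br=d['pixels'].astype(int).sum(-1)
    m=(abs(z-.074)<.007)&(br<250)&(abs(w[...,0]-.52)<.12)&(abs(w[...,1]+.1)<.22)
    k,l,st,_=cv2.connectedComponentsWithStats(m.astype(np.uint8));i=1+st[1:,4].argmax()
    p=w[l==i];r=cv2.minAreaRect((p[:,:2]*1000).astype(np.float32));print('board',r,'z',np.nanpercentile(p[:,2],[5,50,95]))
    return d
E
python3 -c "
from h import *
plan(.529,-.1127,.066);d=board();cv2.imwrite('pics/t1.png',d['pixels'][180:340,200:560])"
```

```text
clock: 5.1
position: [0.5154, -0.302, 0.0658]
ee_rot: [-2.128, -2.309, 0.001]
force: [0.1, 0.2, 0.7]
width: 0.601
gripper_force: 0.0
clock: 6.22
position: [0.5204, -0.2365, 0.0666]
ee_rot: [-2.126, -2.312, -0.0]
force: [-0.2, -0.6, -0.1]
width: 0.599
gripper_force: 0.0
t 6.225 pos [ 0.5204 -0.2365  0.0666] ytool deg 4.79 F [-0.2 -0.6 -0.1] w 0.599 q [ 0.61  0.56 -0.39  1.85  0.29  0.78  0.15]
units [3.067 0.473 0.018]
board ((513.7342529296875, -127.10077667236328), (99.78083801269531, 205.08726501464844), 4.653646469116211) z [0.07222612 0.07483728 0.07741876]
```

View pics/t1.png

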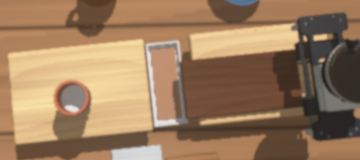

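The picture shows the fingers behind the board at about (300,80). The board is square to the pan, its edge just reaching the gap at (185,90). I'll finish the push.

```bash
python3 -m creep '[[0.2,0.03,0,0,0.6],[0.2,0.03,0,0,0.6],[0.2,0.03,0,0,0.6],[0.2,0.03,0,0,0.6],[0.2,0.03,0,0,0.6],[0.2,0.03,0,0,0.6],[0.2,0.03,0,0,0.6],[0.2,0.03,0,0,0.6],[0,0,0,0,0.6]]'
python3 -m creep '[[0.2,0.03,0,0,0.6],[0.2,0.03,0,0,0.6],[0.2,0.03,0,0,0.6],[0.2,0.03,0,0,0.6],[0.2,0.03,0,0,0.6],[0.2,0.03,0,0,0.6],[0.2,0.02,0,0,0.6],[0.06,0,0,0,0.6],[0,0,0,0,0.6]]'
python3 -m creep '[[-0.3,0,0,0,0.6],[-0.5,0,0,0,0.6],[-0.5,0,0,0,0.6],[0,0,-0.8,0,0.6],[0,0,-0.8,0,0.6],[0,0,-0.8,0,0.8],[0,0,-0.8,0,1],[0,0,0,0,1]]'
python3 -c "
from h import *
plan(.496,.160,.226);d=board();cv2.imwrite('pics/t2.png',cv2.resize(d['pixels'][180:340,200:560],None,fx=2,fy=2))"
```

```text
clock: 7.4
position: [0.5249, -0.1721, 0.0668]
ee_rot: [-2.127, -2.312, -0.001]
force: [0.8, 0.6, 0.2]
width: 0.601
gripper_force: 0.0
clock: 8.52
position: [0.5279, -0.1141, 0.0667]
ee_rot: [2.128, 2.311, 0.0]
force: [0.6, -0.6, 0.3]
width: 0.6
gripper_force: 0.0
clock: 9.52
position: [0.5336, -0.168, 0.1972]
ee_rot: [2.127, 2.306, 0.003]
force: [0.2, 0.5, -0.4]
width: 0.875
gripper_force: 0.0
t 9.525 pos [ 0.5336 -0.168   0.1972] ytool deg 4.61 F [ 0.2  0.5 -0.4] w 0.875 q [ 0.54  0.39 -0.44  1.75  0.19  1.04  0.11]
units [ 8.249 -0.275 -0.736]
board ((543.8819580078125, 1.5611648559570312), (52.18159866333008, 192.179931640625), 2.510965585708618) z [0.0723603  0.07478978 0.07730818]
```

View pics/t2.png

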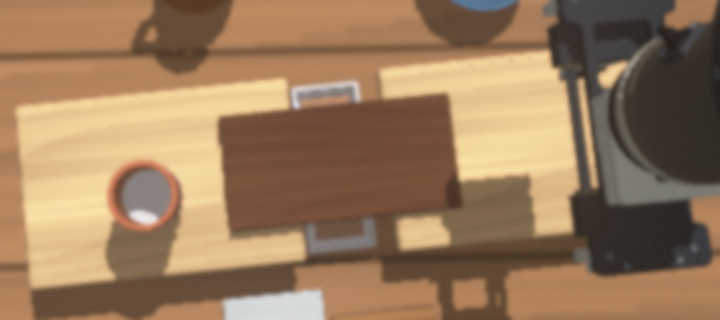

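The board spans the gap at (340,165), with both pan ends showing symmetrically. Next I'll re-measure with a better mask while moving over the pot.

```bash
python3 -m creep '[[0,0,-0.74,0,1],[0.75,-0.025,0,0,1],[0.75,-0.025,0,0,1],[0.75,-0.025,0,0,1],[0.75,-0.025,0,0,1],[0.75,-0.025,0,0,1],[0.75,-0.025,0,0,1],[0.75,-0.025,0,0,1],[0.75,-0.025,0,0,1],[0.75,-0.025,0,0,1],[0.75,-0.025,0,0,1],[0.75,-0.025,0,0,1]]'
python3 - <<'E'
from h import *
plan(.496,.160,.106)
d=load('top');w=cloud(d);px=d['pixels'].astype(int);z=w[...,2]
for nm,m in(('b',(z>.068)&(z<.085)&(px[...,2]<170)),):
    m=m&(abs(w[...,0]-.52)<.1)&(abs(w[...,1])<.125)
    k,l,st,_=cv2.connectedComponentsWithStats(m.astype(np.uint8));i=1+st[1:,4].argmax()
    print(st[i],cv2.minAreaRect((w[l==i][:,:2]*1000).astype(np.float32)))
m=(z>.143)&(z<.158)&(abs(w[...,0]-.5)<.06)&(abs(w[...,1]-.16)<.06)
print(w[m].min(0),w[m].max(0))
E
```

```text
clock: 11.08
position: [0.4938, 0.1617, 0.223]
ee_rot: [-2.129, -2.309, 0.003]
force: [0.9, -0.9, 0.1]
width: 1.001
gripper_force: 0.0
t 11.075 pos [0.4938 0.1617 0.223 ] ytool deg 4.65 F [ 0.9 -0.9  0.1] w 1.001 q [ 0.03  0.33 -0.58  1.79  0.2   1.08 -0.54]
units [-0.045  0.056  2.926]
[ 309  227  123   69 6753] ((521.5506591796875, -2.5088272094726562), (100.05625915527344, 199.90309143066406), 4.7856645584106445)
[0.46778905 0.13170334 0.14317354] [0.52254317 0.18660134 0.15448556]
```

The board is at (0.5216, -0.0025) with yaw 4.8°, which is just right. Now I'll grasp the pot.

```bash
python3 -m creep '[[-0.045,0.056,0.3,0,1],[0,0,0.5,0,1],[0,0,0.6,0,1],[0,0,0.6,0,1],[0,0,0.5,0,1],[0,0,0.4,0,1],[0,0,0,0,1]]'
python3 -m creep '[[0,0,0,0,0.4],[0,0,0,0,0.4],[0,0,0,0,0.4],[0,0,0,0,0.4],[0,0,0,0,0.4],[0,0,0,0,0.4],[0,0,0,0,0.4],[0,0,0,0,0.4]]' 15
```

```text
clock: 11.95
position: [0.4957, 0.159, 0.1067]
ee_rot: [-2.128, -2.309, 0.005]
force: [0.2, -0.9, 0.2]
width: 1.002
gripper_force: 0.0
clock: 12.95
position: [0.4967, 0.1603, 0.1086]
ee_rot: [2.128, 2.31, 0.001]
force: [-0.6, -1.0, 5.1]
width: 0.615
gripper_force: 15.0
```

Gripped at 56.6 mm, which matches the pot. I'll lift, carry it across and look.

```bash
python3 -m creep '[[0,0,-0.3,0,0.4],[0,0,-0.5,0,0.4],[0,0,-0.5,0,0.4],[-0.3,0.02,0,0,0.4],[-0.6,0.04,0,0,0.4],[-0.7,0.04,0,0,0.4],[-0.7,0.04,0,0,0.4],[-0.7,0.04,0,0,0.4],[-0.6,0.03,0,0,0.4],[-0.4,0.03,0,0,0.4],[0,0,0,0,0.4],[0,0,0,0,0.4]]'
python3 - <<'E'
from h import *
plan(.5208,-.002,.1236)
d=grab('scene');cv2.imwrite('pics/s2.png',cv2.resize(d['pixels'][130:350,130:450],None,fx=2.4,fy=2.4))
w=cloud(d);px=d['pixels'].astype(int)
m=(w[...,2]>.118)&(w[...,2]<.2)&(abs(w[...,0]-.52)<.1)&(abs(w[...,1])<.1)&(px[...,2]-px[...,0]>50)
print(m.sum(),w[m].min(0),w[m].max(0))
E
```

```text
clock: 14.45
position: [0.5189, 0.0026, 0.1602]
ee_rot: [-2.127, -2.311, -0.0]
force: [0.3, 0.8, -2.8]
width: 0.616
gripper_force: 15.0
t 14.45 pos [0.5189 0.0026 0.1602] ytool deg 4.76 F [ 0.3  0.8 -2.8] w 0.616 q [ 0.3   0.39 -0.53  1.88  0.24  0.93 -0.26]
units [-0.119  0.037  0.914]
336 [ 0.49434313 -0.02545286  0.11883689] [0.54873292 0.02045425 0.19999537]
```

View pics/s2.png

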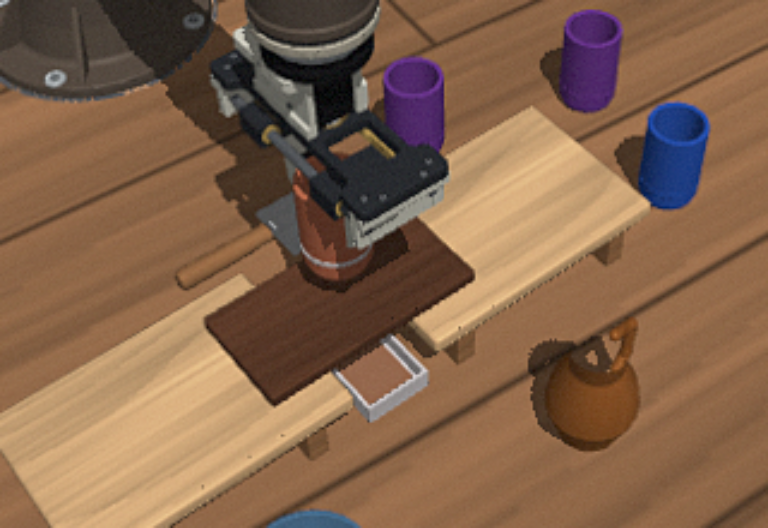

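The pot hangs upright at about (335,240) above the middle of the board. I'll correct 5 mm and lower gently.

```bash
python3 -m creep '[[-0.12,0.04,0,0,0.4],[0,0,0.3,0,0.4],[0,0,0.25,0,0.4],[0,0,0.15,0,0.4],[0,0,0.1,0,0.4],[0,0,0,0,0.4],[0,0,0.04,0,0.4],[0,0,0,0,0.4],[0,0,0,0,0.4]]'
```

```text
clock: 15.62
position: [0.5213, -0.0031, 0.1269]
ee_rot: [2.128, 2.311, 0.0]
force: [0.2, 0.1, -2.1]
width: 0.615
gripper_force: 15.0
```

```bash
python3 -m creep '[[0,0,0.04,0,0.4],[0,0,0,0,0.4],[0,0,0.03,0,0.4],[0,0,0,0,0.4],[0,0,0,0,0.4]]'; python3 -m creep '[[0,0,0.025,0,0.4],[0,0,0,0,0.4],[0,0,0,0,0.4]]'
```

```text
clock: 16.25
position: [0.5212, -0.0031, 0.1239]
ee_rot: [2.128, 2.311, -0.0]
force: [-0.3, 0.1, -2.0]
width: 0.615
gripper_force: 15.0
clock: 16.62
position: [0.5212, -0.003, 0.1229]
ee_rot: [2.128, 2.311, -0.0]
force: [0.5, -0.3, -2.7]
width: 0.614
gripper_force: 15.0
```

```bash
python3 -m creep '[[0,0,0.025,0,0.4],[0,0,0,0,0.4],[0,0,0,0,0.4]]'; python3 -m creep '[[0,0,0.02,0,0.4],[0,0,0,0,0.4],[0,0,0,0,0.4]]'
```

```text
clock: 17.0
position: [0.5213, -0.0031, 0.1226]
ee_rot: [2.128, 2.31, 0.0]
force: [-2.1, -0.8, 5.5]
width: 0.613
gripper_force: 15.0
clock: 17.38
position: [0.5214, -0.0031, 0.1225]
ee_rot: [2.127, 2.31, 0.0]
force: [-5.5, -1.3, 14.6]
width: 0.614
gripper_force: 15.0
```

It is seated on the board. I'll unload slightly, release gently and rise straight up.

```bash
python3 -m creep '[[0,0,-0.03,0,0.4],[0,0,0,0,0.4],[0,0,0,0,0.4]]' 5; python3 -m creep '[[0,0,0,0,0.65],[0,0,0,0,0.7],[0,0,0,0,0.8],[0,0,0,0,0.9],[0,0,0,0,1],[0,0,0,0,1],[0,0,0,0,1]]'; python3 -m creep '[[0,0,-0.2,0,1],[0,0,-0.4,0,1],[0,0,-0.6,0,1],[0,0,-0.8,0,1],[0,0,-0.8,0,1],[-0.5,0,-0.4,0,1],[-0.8,0,0,0,1],[-0.8,0,0,0,1],[-0.8,0,0,0,1],[-0.8,0,0,0,1],[-0.8,0,0,0,1],[0,0,0,0,1]]'
python3 - <<'E'
from h import *
d=grab('scene');cv2.imwrite('pics/s3.png',d['pixels']);w2=cloud(d)
d=grab('top');w=cloud(d);px=d['pixels'].astype(int);z=w[...,2]
for n,W in(('top',w),('scene',w2)):
    m=(W[...,2]>.155)&(W[...,2]<.172)&(abs(W[...,0]-.52)<.05)&(abs(W[...,1])<.05);print(n,W[m].min(0),W[m].max(0),(W[m].min(0)+W[m].max(0))/2)
m=(z>.068)&(z<.085)&(px[...,2]<170)&(abs(w[...,0]-.52)<.1)&(abs(w[...,1])<.125)
k,l,st,_=cv2.connectedComponentsWithStats(m.astype(np.uint8));i=1+st[1:,4].argmax()
print(cv2.minAreaRect((w[l==i][:,:2]*1000).astype(np.float32)))
print(readout.observe()['clock'])
E
```

```text
clock: 17.75
position: [0.5213, -0.0031, 0.1224]
ee_rot: [2.128, 2.311, 0.0]
force: [-1.1, -0.1, 2.0]
width: 0.617
gripper_force: 5.0
clock: 18.62
position: [0.5212, -0.0031, 0.1223]
ee_rot: [-2.128, -2.311, 0.0]
force: [0.4, -0.7, -0.2]
width: 1.003
gripper_force: 0.0
clock: 20.12
position: [0.5357, -0.1856, 0.2512]
ee_rot: [2.133, 2.305, -0.001]
force: [0.1, 0.6, -0.8]
width: 1.0
gripper_force: 0.0
top [ 0.49198717 -0.03124654  0.15529111] [0.54603644 0.02415411 0.16810499] [ 0.51901181 -0.00354621  0.16169805]
scene [ 0.49320104 -0.03097952  0.15501491] [0.55055676 0.02459127 0.16807267] [ 0.5218789  -0.00319412  0.16154379]
((521.4762573242188, -1.9644317626953125), (100.03477478027344, 198.81552124023438), 4.746213436126709)
20.225
```

View pics/s3.png

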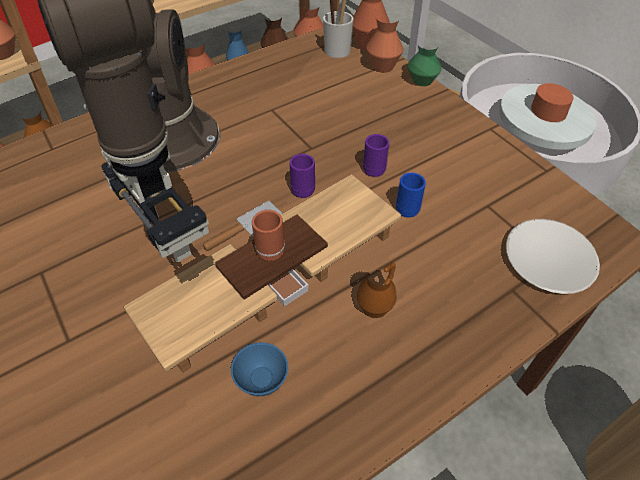

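The pot stands upright at (268,235) on the middle of the board. The jug, bowl and spatula haven't moved, and the arm is clear of everything.

```bash
python3 -c "
from cell import sign_off
print(sign_off())"
```

```text
the job is handed in; nothing more can be done
None
```

The job is handed in at about 20 s: the board lies square and centred across the gap (about 60 mm on each riser), and the terracotta pot stands upright within about 3 mm of the middle of the board and pan.

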